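# Flip open the label printer's hood and press the feed button

## Robot

A 6-joint arm with a two-finger parallel gripper is mounted at the origin on the work surface. World frame = base frame: x ahead of the robot, y to its left, z up, the work surface at z = 0. Lengths are in m, angles in rad, forces in N, time in s.
With the tool pointing down it reaches from about 0.35 to 0.85 m from the base axis. Payload 8.1 kg.
Tool frame: the origin (TCP) lies at the very end of the fingers, on their centre line; the grasp point (between the pads) lies 19 mm behind it; z points along the fingers, y is the direction in which the jaws open and shut (so a half turn about z gives the same grasp; the last joint's range is limited). The gripper opens to 85 mm and grips with 20 to 120 N. Pads are 22 mm wide; open, the fingers measure 114 mm over their backs; the gripper's body (76 mm by 85 mm) begins 54 mm behind the grasp point. The pads swing forward as they close: fully open they stand 13 mm farther back than shut.
Start: joints at [1.226, 0.13, 1.488, -0, 1.523, -0.085], TCP at [0.154, 0.58, 0.231] pointing down, gripper open.
Joint ranges: [-2.96, 2.96], [-0.89, 2.26], [0.02, 2.5], [-1.34, 4.48], [0, 2.73], [-2.66, 2.66]. Speed limits (rad/s): [2.39, 2.39, 2.79, 3.14, 3.14, 3.14].

## Interface

Orientations are given as a unit quaternion [w, x, y, z].
In Python, from rig import ctrl gives the robot as it stands. The module is installed in compiled form; this text tells all that it offers.
- The arm moves only by the tool apply_moves, never from a script. Its arguments are lists of equal length, an entry for each row: "travel": the shift along the tool's x, y, z normalised to -1 to 1, where 1 is 0.05 m, a list of three; "rot": the turn, a rotation vector about the tool's x, y, z normalised to -1 to 1, where 1 is 0.08 rad, a list of three. A call has 1 to 12 rows; each row shifts and turns the commanded pose from where the row before left it, along the tool's axes as they then stand; what a row does not reach is not made up. A row lasts 1/8 s, in which the tool goes at most 62.5 mm and 10.7 degrees, less where a joint would pass 70% of its speed; a pose out of reach is approached as far as the arm can. A call with a number of a shift or a turn outside -1 to 1 is refused whole. A call with a gripper value outside its range is refused whole. "gripper" is the opening, from 0 (shut) to 1 (fully open), set as the call begins (left out, the last holds). The fingers move at their own pace and stop on an object; the grip force is fixed at half the most. Time passes only in rows, so rows that do not move let the fingers close. It gives the time, the measured TCP pose, the force and the opening at its end, in the units of the state.
- ctrl.sense(): the state, without advancing time (a new reading comes with each control period).
- ctrl.capture(name): name is "side" or "top"; returns (picture, depth): 400x640x3 uint8, red, green, blue; 400x640 float32, m along the optical axis (not along the pixel's ray), 0 where there is no reading.
- ctrl.calibration(name): a dict with "vertical_fov" (degrees; the focal length in pixels is half the picture's height over the tangent of half this angle, whatever the lens; pixels are square), "cx", "cy" (the principal point, pixels), "rvec" (rotation vector, rad) and "tvec" (3), from world to camera coordinates, as OpenCV has them. Camera axes: x right, y down, z forward; pixel columns grow to the right and rows downward; lengths in m; the calibration is good to about 2 mm. A picture is of the moment at which its call begins. calibration takes no time and is no camera call.
- ctrl.hand_in(): hands the job in, once; it reports no verdict.
The state is a dict: "t": time; "q": joint angles; "joint_velocities": joint speeds; "joint_efforts": joint torques, N m; "ee_pos": TCP position; "tcp_rot": TCP orientation; "ft_force": force on the tool from outside, world axes, zero at the start; "ft_torque": the same for the moment, N m; "gripper_width": finger opening in m.
Only numpy, scipy, OpenCV 4.12 (cv2) and the standard library are available. Lean on these libraries where they do the work, as an engineer would, in place of code of your own. Each camera call takes 0.05 s, during which the arm holds its last target. There are 200 camera calls.

## Task

On the storeroom bench, put a fingertip under the projecting front lip of the label printer's hood and push the hood up and back, past upright, until it leans fully open by itself; take your fingers off it, then press the round feed button inside the printer all the way down and let it come back up. Only push and press, gently: do not pinch or force the hood, leave it open, and leave the carton, the tape roll and the bottle standing where they are.

Things in the scene. Friction and masses are not known exactly. Their poses are not given: they have to be found in the camera images.
- printer: white label printer fixed to the bench, open on top under its hood: 180 (x) by 160 (y) by 100 mm high, walls 6 mm. Origin: centre of its underside, at z = 0. +x points from front wall (lip) to hinge side, roughly to the robot's left, so the lip is at its right end. Inside: front deck 66 mm deep, top at z = 72 mm, with the feed button; behind it, printer x = 2 to 70 mm, a fixed label roll, top at z = 84 mm.
- hood (a joint): hood angle, rad: 0 closed (level), grows as the front lip swings up and back; balances at about 1.5, falls shut below that and open beyond; stop at 1.95, where gravity holds it leaning back. Free hinge, no spring or catch; hood about 0.15 kg, under 1.5 N at the lip lifts it.
- hood_hinge (a point): middle of the hood's hinge line, which runs along the printer's y axis: 88 mm behind the printer's origin (+x), 101 mm above the work surface.
- hood_lip (a point): middle of the front edge of the hood's lip; moves with the hood. Hood: grey plate 178 mm from hinge to front, 160 mm wide, 5 mm thick, with clear window; beyond it the lip, 110 mm wide, 5 mm thick, rises outward at 0.35 rad, overhanging the front wall by 32 mm: fingertips fit beneath. Closed, this edge is 210 mm frontward of the hinge line and 12 mm above it (z = 113 mm).
- feed_top (a point): centre of the top of the feed button: a round grey cap of 32 mm diameter on a low grey base on the front deck, top at z = 94 mm, 52 mm in front of the printer's origin; its sideways place on the deck differs from start to start. Presses straight down. Covered by the hood until that is opened.
- feed (a joint): travel of the feed button, m: 0 up, 0.006 fully down; spring return, about 5 N at the bottom.
- carton_center (a point): centre of a loose closed cardboard carton, 65 by 50 by 75 mm high, standing near the printer (bystander).
- tape_center (a point): centre of a loose roll of tape, 72 mm diameter, 48 mm high, standing on its flat side near the printer (bystander).
- gel_center (a point): centre (half-way up) of a loose upright hand-gel bottle, 52 mm diameter, 120 mm high, near the printer (bystander).

How it is judged:
By the outcome, as a careful person would: the job done as asked, in the order asked, and still so for the second after the job is handed in, with the robot touching nothing.
It also fails if it takes over 48 s, if anything falls off the work surface, if the arm or the gripper's body presses on something with over 40 N, if the wrist force passes 120 N, or if a joint passes its speed limit or range.

## Working session

There is one attempt and no reset: what is moved stays moved. The work goes in short steps, Python scripts to look and compute and a tool call to move; the robot and the scene stay as the last step left them, time stands still between calls to the robot, and variables do not carry over. Pictures are saved under pics/ and viewed, about 8 in all and at most 12, crops included, and the job is handed in when it is done.

Besides the shell and the picture viewer there is one more tool, called after "Emit:" as name(argument=value, ...) on one line, values as JSON. apply_moves: Moves the arm, as the interface text tells. Its arguments: {"type":"object","properties":{"travel":{"type":"array","items":{"type":"array","items":{"type":"number","minimum":-1,"maximum":1}}},"rot":{"type":"array","items":{"type":"array","items":{"type":"number","minimum":-1,"maximum":1}}},"gripper":{"type":"number"}},"required":["travel","rot"]}

```bash
mkdir -p pics
cat > h.py <<'E'
import numpy as np, cv2
from rig import ctrl
def cal(n):
    c=ctrl.calibration(n); f=200/np.tan(np.radians(c["vertical_fov"])/2)
    R=cv2.Rodrigues(np.array(c["rvec"],float))[0]; return f,c["cx"],c["cy"],R,np.array(c["tvec"],float)
def world(n,d):
    f,cx,cy,R,t=cal(n); v,u=np.mgrid[:400,:640]
    P=np.stack([(u-cx)/f*d,(v-cy)/f*d,d],-1); W=(P-t)@R; W[d==0]=np.nan; return W
def px(n,p):
    f,cx,cy,R,t=cal(n); q=R@np.array(p)+t; return cx+f*q[0]/q[2],cy+f*q[1]/q[2]
def shot(n,tag):
    im,d=ctrl.capture(n); cv2.imwrite(f"pics/{tag}.png",im[:,:,::-1]); W=world(n,d); np.save(f"pics/{tag}.npy",W); return im,W
E
python3 - <<'E'
from h import *
for n in("top","side"):
    im,W=shot(n,n+"0"); f,cx,cy,R,t=cal(n); print(n,f,-R.T@t,ctrl.calibration(n))
print(ctrl.sense())
a=cv2.imread("pics/top0.png");b=cv2.imread("pics/side0.png");cv2.imwrite("pics/both0.png",cv2.resize(np.vstack([a,b]),(480,600)))
E
```

```text
top 443.95144388080524 [0.42884067 0.09658593 1.00424535] {'vertical_fov': 48.503102015675466, 'cx': 321.0579685921671, 'cy': 200.04081816886853, 'rvec': array([ 2.1601731 , -2.12512043,  0.20588041]), 'tvec': array([0.06700328, 0.59376655, 0.91907222])}
side 478.1877581642213 [ 0.11048209 -0.51055317  0.63209837] {'vertical_fov': 45.39382583838066, 'cx': 314.01931499377565, 'cy': 198.84151972685473, 'rvec': array([ 2.08174262, -0.73858051,  0.3642337 ]), 'tvec': array([-0.39625846,  0.33096722,  0.63707073])}
{'t': 0.1, 'q': array([ 1.22559910e+00,  1.31097171e-01,  1.48917949e+00,  2.82307952e-05,
        1.52299633e+00, -8.54127504e-02]), 'joint_velocities': array([ 1.10286662e-03, -1.54615949e-03, -5.25538216e-04, -1.26642291e-03,
        9.53436612e-05,  9.92317763e-04]), 'joint_efforts': array([ 1.57250165e-04, -5.70939159e+01, -5.01949775e+01, -2.06710665e-04,
        7.76697707e-03, -5.51652215e-05]), 'ee_pos': array([0.15393062, 0.57940488, 0.23033744]), 'tcp_rot': array([-1.93270758e-04,  1.29527926e-01,  9.91575418e-01, -8.17755454e-04]), 'ft_force': array([ 0.04913001, -0.10792778,  0.59725217]), 'ft_torque': array([-0.02110254, -0.03915382, -0.03514234]), 'gripper_width': 0.08514268975631661}
```

View pics/top0.png

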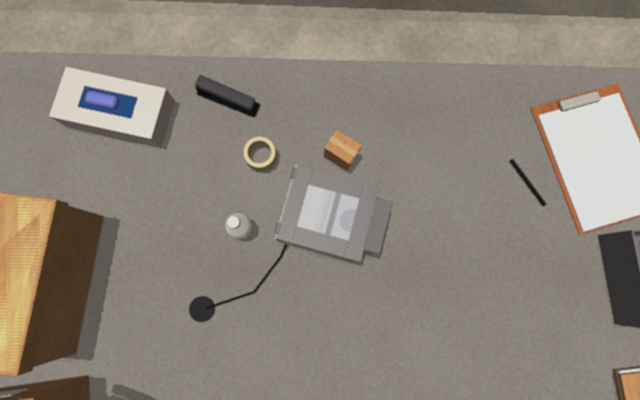

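View pics/side0.png

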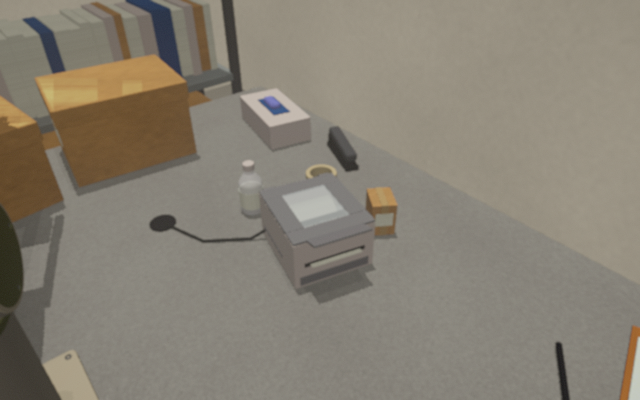

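Top view: printer at about (330,213), lip at its right end (380,225), carton (342,149), tape (260,152), bottle (238,226), and a black cable at (202,308)–(285,245). The side view shows the same layout, with the lip facing the camera at (325,240). Next I'll measure the poses.

Run:
```python
from h import *
W=np.load("pics/top0.npy"); im=cv2.imread("pics/top0.png")
z=W[:,:,2]
def comp(m,lo=60):
    n,l,s,c=cv2.connectedComponentsWithStats(m.astype(np.uint8))
    for i in range(1,n):
        if s[i,4]>lo:
            p=W[l==i]; r=cv2.minAreaRect(p[:,:2].astype(np.float32)*1000)
            print(np.round(c[i]),s[i,4],"med",np.round(np.median(p,0),3),"zmax",round(p[:,2].max(),3),"rect",np.round(r[0]),np.round(r[1]),round(r[2],1))
m=(z>0.02)&(z<.3); m[:, :180]=0; m[:,500:]=0; comp(m)
print("hood");h=(z>0.09)&(z<.13); h[:,:265]=0;h[:,420:]=0; h[:165]=0; comp(h)
for u,v in[(310,180),(290,240),(365,180),(360,255),(392,201),(378,252),(380,225),(345,220),(315,210),(270,270),(255,292),(202,308)]: print(u,v,np.round(W[v,u],3))
```

```text
[224.  93.] 904 med [0.836 0.3   0.048] zmax 0.06 rect [838. 298.] [139.  32.] 68.4
[342. 150.] 870 med [0.701 0.033 0.073] zmax 0.08 rect [707.  31.] [66. 51.] 56.4
[260. 153.] 548 med [0.699 0.215 0.046] zmax 0.051 rect [698. 215.] [70. 70.] 44.7
[333. 215.] 7881 med [0.551 0.054 0.105] zmax 0.121 rect [554.  50.] [216. 163.] 75.8
[239. 226.] 560 med [0.528 0.245 0.083] zmax 0.123 rect [532. 252.] [50. 51.] 70.6
hood
[333. 214.] 7708 med [0.552 0.053 0.105] zmax 0.121 rect [555.  50.] [216. 161.] 75.7
310 180 [0.625 0.101 0.105]
290 240 [0.5   0.139 0.105]
365 180 [ 0.65  -0.026 -0.   ]
360 255 [ 0.472 -0.002  0.105]
392 201 [ 0.602 -0.088 -0.003]
378 252 [ 0.478 -0.038  0.113]
380 225 [ 0.533 -0.042  0.114]
345 220 [0.542 0.028 0.106]
315 210 [0.563 0.09  0.1  ]
270 270 [0.441 0.187 0.004]
255 292 [0.393 0.218 0.009]
202 308 [ 0.356  0.333 -0.001]
```

```bash
cat >> h.py <<'E'
from scipy.spatial.transform import Rotation as Ro, Slerp
A=np.array([.245,.969,0]);A/=np.linalg.norm(A);Z=np.array([0,0,1.]);E_=np.cross(Z,A)   # printer x, y axes
H=np.array([.579,.149,0])
def P(s,z,y=0): return H-s*A+y*E_+z*Z
def tool(b):  # tilt b from vertical toward +A, jaw axis along -E
    zt=np.sin(b)*A-np.cos(b)*Z; y=-E_; return Ro.from_matrix(np.column_stack([np.cross(y,zt),y,zt]))
def plan(wps,p=None,R=None,dec=2):
    """wps: (pos,Rot,nrows); prints tool-frame rows"""
    s=ctrl.sense()
    if p is None: p=s["ee_pos"]; w=s["tcp_rot"]; R=Ro.from_quat(w,scalar_first=True)
    T=[];Q=[]
    for g,G,n in wps:
        p0,R0=p.copy(),R; sl=Slerp([0,1],Ro.concatenate([R0,G]))
        for k in range(1,n+1):
            q=p0+(g-p0)*k/n; t=np.round(R.inv().apply(q-p)/.05,dec); r=np.round((R.inv()*sl(k/n)).as_rotvec()/.08,dec)
            p=p+R.apply(t*.05); R=R*Ro.from_rotvec(r*.08); T.append(t.tolist());Q.append(r.tolist())
    T=(np.array(T)+0.).tolist();Q=(np.array(Q)+0.).tolist()
    for i in range(0,len(T),12): print('travel',T[i:i+12],'\nrot',Q[i:i+12])
    print("max",np.abs(T).max(),np.abs(Q).max(),"end",p)
E
python3 - <<'E'
from h import *
D=tool(0)
plan([(np.array([.45,.15,.26]),Ro.from_euler('z',.78)*D,12),(P(285,.24),D,12),(P(285,.16),tool(.87),12)])
E
```

```text
travel [[-0.66, -0.56, -0.05], [-0.7, -0.53, -0.05], [-0.72, -0.47, -0.05], [-0.76, -0.43, -0.04], [-0.79, -0.37, -0.05], [-0.8, -0.33, -0.05], [-0.83, -0.27, -0.05], [-0.84, -0.22, -0.05], [-0.85, -0.16, -0.05], [-0.87, -0.11, -0.05], [-0.86, -0.05, -0.05], [-0.87, 0.01, -0.05]] 
rot [[0.0, 0.0, 0.81], [0.0, 0.0, 0.81], [-0.01, 0.0, 0.81], [0.0, 0.0, 0.81], [0.0, 0.0, 0.82], [0.0, 0.0, 0.81], [0.0, 0.0, 0.81], [0.0, 0.0, 0.81], [0.0, 0.0, 0.81], [-0.01, 0.01, 0.81], [0.0, 0.0, 0.81], [0.0, 0.0, 0.81]]
travel [[-337.71, -333.96, -0.08], [-358.62, -311.39, -0.08], [-378.27, -287.22, -0.08], [-396.07, -262.11, -0.07], [-412.21, -235.92, -0.08], [-426.63, -208.73, -0.08], [-439.39, -180.31, -0.08], [-450.14, -151.49, -0.08], [-459.01, -122.01, -0.08], [-465.95, -92.04, -0.07], [-470.97, -61.3, -0.08], [-473.96, -30.67, -0.08]] 
rot [[0.0, 0.0, 0.81], [0.0, 0.0, 0.82], [0.0, 0.0, 0.81], [0.0, 0.0, 0.81], [0.0, 0.0, 0.81], [0.0, 0.0, 0.82], [0.0, 0.0, 0.81], [0.0, 0.0, 0.81], [0.0, 0.0, 0.81], [0.0, 0.0, 0.82], [0.0, 0.0, 0.81], [0.0, 0.0, 0.81]]
travel [[0.0, 0.0, 0.13], [-0.01, 0.0, 0.14], [-0.02, 0.0, 0.13], [-0.03, 0.0, 0.13], [-0.04, 0.0, 0.13], [-0.04, 0.0, 0.12], [-0.06, 0.0, 0.12], [-0.07, 0.0, 0.12], [-0.07, 0.0, 0.11], [-0.08, 0.0, 0.11], [-0.09, 0.0, 0.09], [-0.09, 0.0, 0.1]] 
rot [[0.0, 0.91, 0.0], [0.0, 0.9, 0.0], [0.0, 0.91, 0.0], [0.0, 0.9, 0.0], [0.0, 0.91, 0.0], [0.0, 0.91, 0.0], [0.0, 0.9, 0.0], [0.0, 0.91, 0.0], [0.0, 0.9, 0.0], [0.0, 0.91, 0.0], [0.0, 0.91, 0.0], [0.0, 0.9, 0.0]]
max 473.96 0.91 end [-6.92815519e+01 -2.76155883e+02  1.60056233e-01]
```

Emit:
apply_moves(travel=[[-0.66, -0.56, -0.05], [-0.7, -0.53, -0.05], [-0.72, -0.47, -0.05], [-0.76, -0.43, -0.04], [-0.79, -0.37, -0.05], [-0.8, -0.33, -0.05], [-0.83, -0.27, -0.05], [-0.84, -0.22, -0.05], [-0.85, -0.16, -0.05], [-0.87, -0.11, -0.05], [-0.86, -0.05, -0.05], [-0.87, 0.01, -0.05]], rot=[[0, 0, 0.81], [0, 0, 0.81], [0, 0, 0.81], [0, 0, 0.81], [0, 0, 0.81], [0, 0, 0.81], [0, 0, 0.81], [0, 0, 0.81], [0, 0, 0.81], [0, 0, 0.81], [0, 0, 0.81], [0, 0, 0.81]], gripper=0)

```text
t: 1.6
ee_pos: [0.4508, 0.1495, 0.2605]
tcp_rot: [-0.0, 0.497, 0.868, -0.0]
ft_force: [0.6, 0.5, 0.3]
gripper_width: 0.0002
```

```bash
sed -i 's/return H-s\*A+y\*E_/return H-s*A*.001+y*E_/' h.py
python3 - <<'E'
from h import *
D=tool(0); print(ctrl.sense())
plan([(P(285,.24),D,12),(P(285,.16),tool(.87),12)])
E
```

```text
{'t': 1.6, 'q': array([ 2.12112458e-01, -2.24006007e-01,  1.77863384e+00,  8.31729210e-05,
        1.58738795e+00, -3.19132769e-01]), 'joint_velocities': array([-0.69884664,  0.24167268, -0.23957944,  0.00260845, -0.0035282 ,
       -0.17869534]), 'joint_efforts': array([  3.92948404, -40.87686539, -48.96906853,  -0.13300567,
         0.24643145,   0.3500542 ]), 'ee_pos': array([0.45081079, 0.14948776, 0.26053352]), 'tcp_rot': array([-1.85171505e-04,  4.96684741e-01,  8.67931001e-01, -1.10449147e-04]), 'ft_force': array([0.56763963, 0.45391686, 0.30919472]), 'ft_torque': array([-0.02315511,  0.01146918,  0.00892268]), 'gripper_width': 0.000228460472416707}
travel [[-0.45, -0.15, 0.03], [-0.45, -0.12, 0.04], [-0.47, -0.09, 0.03], [-0.46, -0.06, 0.04], [-0.47, -0.03, 0.03], [-0.48, 0.0, 0.04], [-0.47, 0.03, 0.03], [-0.46, 0.06, 0.03], [-0.47, 0.09, 0.04], [-0.45, 0.12, 0.03], [-0.45, 0.15, 0.04], [-0.43, 0.18, 0.03]] 
rot [[0.0, 0.0, 0.81], [0.0, 0.0, 0.81], [0.0, 0.0, 0.81], [0.0, 0.0, 0.82], [0.0, 0.0, 0.81], [0.0, 0.0, 0.81], [0.0, 0.0, 0.81], [0.0, 0.0, 0.81], [0.0, 0.0, 0.81], [0.0, 0.0, 0.81], [0.0, 0.0, 0.81], [-0.01, 0.0, 0.82]]
travel [[0.0, 0.0, 0.13], [-0.01, 0.0, 0.14], [-0.02, 0.0, 0.13], [-0.03, 0.0, 0.13], [-0.04, 0.0, 0.13], [-0.04, 0.0, 0.12], [-0.06, 0.0, 0.12], [-0.07, 0.0, 0.12], [-0.07, 0.0, 0.11], [-0.08, 0.0, 0.11], [-0.09, 0.0, 0.1], [-0.09, 0.0, 0.09]] 
rot [[0.0, 0.91, 0.0], [0.0, 0.9, 0.0], [0.0, 0.91, 0.0], [0.0, 0.91, 0.0], [0.0, 0.9, 0.0], [0.0, 0.91, 0.0], [0.0, 0.9, 0.0], [0.0, 0.91, 0.0], [0.0, 0.91, 0.0], [0.01, 0.9, 0.0], [0.0, 0.91, 0.0], [0.0, 0.91, 0.0]]
max 0.48 0.91 end [ 0.50901814 -0.12708679  0.16006841]
```

Emit:
apply_moves(travel=[[-0.45, -0.15, 0.03], [-0.45, -0.12, 0.04], [-0.47, -0.09, 0.03], [-0.46, -0.06, 0.04], [-0.47, -0.03, 0.03], [-0.48, 0.0, 0.04], [-0.47, 0.03, 0.03], [-0.46, 0.06, 0.03], [-0.47, 0.09, 0.04], [-0.45, 0.12, 0.03], [-0.45, 0.15, 0.04], [-0.43, 0.18, 0.03]], rot=[[0, 0, 0.81], [0, 0, 0.81], [0, 0, 0.81], [0, 0, 0.82], [0, 0, 0.81], [0, 0, 0.81], [0, 0, 0.81], [0, 0, 0.81], [0, 0, 0.81], [0, 0, 0.81], [0, 0, 0.81], [-0.01, 0, 0.82]])

```text
t: 3.1
ee_pos: [0.509, -0.1264, 0.2397]
tcp_rot: [-0.0, 0.789, 0.614, 0.0]
ft_force: [0.6, 0.6, -0.4]
gripper_width: -0.0002
```

Emit:
apply_moves(travel=[[0.0, 0.0, 0.13], [-0.01, 0.0, 0.14], [-0.02, 0.0, 0.13], [-0.03, 0.0, 0.13], [-0.04, 0.0, 0.13], [-0.04, 0.0, 0.12], [-0.06, 0.0, 0.12], [-0.07, 0.0, 0.12], [-0.07, 0.0, 0.11], [-0.08, 0.0, 0.11], [-0.09, 0.0, 0.1], [-0.09, 0.0, 0.09]], rot=[[0, 0.91, 0], [0, 0.9, 0], [0, 0.91, 0], [0, 0.91, 0], [0, 0.9, 0], [0, 0.91, 0], [0, 0.9, 0], [0, 0.91, 0], [0, 0.91, 0], [0, 0.9, 0], [0, 0.91, 0], [0, 0.91, 0]])

```text
t: 4.6
ee_pos: [0.5091, -0.1257, 0.1599]
tcp_rot: [-0.26, 0.715, 0.557, 0.333]
ft_force: [-0.1, 0.2, -0.4]
gripper_width: 0.0001
```

Run:
```python
from h import *
for n in("side","top"): shot(n,n+"1")
a=cv2.imread("pics/side1.png")[120:370,180:500];b=cv2.imread("pics/top1.png")[120:370,180:500];cv2.imwrite("pics/v1.png",cv2.resize(np.hstack([a,b]),None,fx=1.25,fy=1.25))
s=ctrl.sense();print(s["ee_pos"],s["q"],s["ft_force"],px("side",s["ee_pos"]),px("top",s["ee_pos"]))
plan([(P(285,.082),tool(.87),5)])
plan([(P(198,.082),tool(.87),6)],p=P(285,.082),R=tool(.87))
```

```text
[ 0.50790973 -0.12538882  0.15791022] [-0.81990167  0.29849493  1.68579774  0.70501879  1.6955703  -0.68054146] [-0.64108391  0.70268541 -0.49989554] (np.float64(364.6966894486247), np.float64(245.28998925916696)) (np.float64(427.0166331870098), np.float64(235.92231586012397))
travel [[-0.24, 0.01, 0.19], [-0.23, 0.01, 0.19], [-0.24, 0.0, 0.19], [-0.24, 0.01, 0.19], [-0.23, 0.01, 0.19]] 
rot [[-0.01, -0.01, -0.01], [0.0, -0.01, 0.0], [-0.01, -0.01, -0.01], [-0.01, -0.01, -0.01], [-0.01, -0.01, 0.0]]
max 0.24 0.01 end [ 0.50928842 -0.12736602  0.08217762]
travel [[0.19, 0.0, 0.22], [0.18, 0.0, 0.22], [0.19, 0.0, 0.22], [0.19, 0.0, 0.23], [0.18, 0.0, 0.22], [0.19, 0.0, 0.22]] 
rot [[0.0, 0.0, 0.0], [0.0, 0.0, 0.0], [0.0, 0.0, 0.0], [0.0, 0.0, 0.0], [0.0, 0.0, 0.0], [0.0, 0.0, 0.0]]
max 0.23 0.0 end [ 0.53045023 -0.0430193   0.08192146]
```

View pics/v1.png

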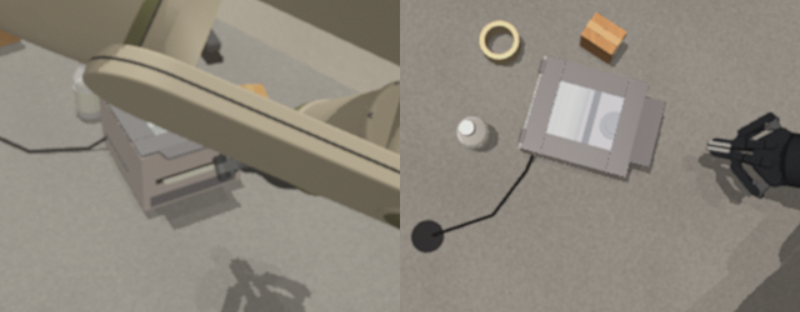

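The side view is mostly blocked by the forearm. In the top view the shut fingers at crop (715,145) sit in front of the lip (650,130) and line up with it. I'll lower and go under the lip.

Emit:
apply_moves(travel=[[-0.24, 0.01, 0.19], [-0.23, 0.01, 0.19], [-0.24, 0.0, 0.19], [-0.24, 0.01, 0.19], [-0.23, 0.01, 0.19], [0, 0, 0]], rot=[[0, 0, 0], [0, 0, 0], [0, 0, 0], [0, 0, 0], [0, 0, 0], [0, 0, 0]])

```text
t: 5.45
ee_pos: [0.5101, -0.1271, 0.0832]
tcp_rot: [-0.26, 0.715, 0.557, 0.332]
ft_force: [0.0, -0.5, 0.8]
gripper_width: -0.0005
```

Emit:
apply_moves(travel=[[0.19, 0.0, 0.22], [0.18, 0.0, 0.22], [0.19, 0.0, 0.22], [0.19, 0.0, 0.23], [0.18, 0.0, 0.22], [0.19, 0.0, 0.22], [0, 0, 0]], rot=[[0, 0, 0], [0, 0, 0], [0, 0, 0], [0, 0, 0], [0, 0, 0], [0, 0, 0], [0, 0, 0]])

```text
t: 6.32
ee_pos: [0.5319, -0.0422, 0.0846]
tcp_rot: [-0.259, 0.714, 0.558, 0.332]
ft_force: [-0.5, -0.8, -0.6]
gripper_width: -0.0001
```

Run:
```python
from h import *
shot("top","top2")
b=cv2.imread("pics/top2.png")[140:300,260:480];cv2.imwrite("pics/v2.png",cv2.resize(b,None,fx=3,fy=3))
s=ctrl.sense();print(s["ee_pos"],s["q"],s["ft_force"],px("top",s["ee_pos"]))
# arc of the finger's upper corner about the hinge
b=.87; n=np.cos(b)*A+np.sin(b)*Z; p=P(198,.082); 
def tcp(th,r=.192,z0=.101): return H+z0*Z+r*(-np.cos(th)*A+np.sin(th)*Z)-.011*n
ths=np.r_[np.linspace(0.0,1.62,24)[1:]]
print(np.round([np.r_[np.dot(H-tcp(t),A),tcp(t)[2]] for t in ths[::4]],3))
w=[]
plan([(tcp(t),tool(b),1) for t in ths])
```

```text
[ 0.53191668 -0.0429387   0.08458112] [-0.68558665  0.33697625  1.79513781  0.76603239  1.50336781 -0.69666836] [ 0.58876891 -0.21022012  0.37360391] (np.float64(378.33774748987366), np.float64(226.9074634104695))
[[0.199 0.106]
 [0.187 0.159]
 [0.162 0.206]
 [0.124 0.245]
 [0.077 0.271]
 [0.025 0.284]]
travel [[0.32, -0.03, -0.29], [0.22, 0.0, -0.15], [0.23, 0.0, -0.14], [0.25, 0.0, -0.12], [0.25, 0.0, -0.1], [0.26, 0.0, -0.08], [0.26, 0.0, -0.07], [0.26, 0.0, -0.04], [0.27, 0.0, -0.03], [0.27, 0.0, -0.01], [0.27, 0.0, 0.01], [0.27, 0.0, 0.03]] 
rot [[-0.02, 0.0, 0.03], [0.0, 0.0, 0.0], [0.0, 0.0, 0.0], [0.0, 0.0, 0.0], [0.0, 0.0, 0.0], [0.0, 0.0, 0.0], [0.0, 0.0, 0.0], [0.0, 0.0, 0.0], [0.0, 0.0, 0.0], [0.0, 0.0, 0.0], [0.0, 0.0, 0.0], [0.0, 0.0, 0.0]]
travel [[0.27, 0.0, 0.05], [0.26, 0.0, 0.07], [0.26, 0.0, 0.08], [0.25, 0.0, 0.1], [0.24, 0.0, 0.12], [0.23, 0.0, 0.14], [0.23, 0.0, 0.16], [0.21, 0.0, 0.16], [0.2, 0.0, 0.19], [0.18, 0.0, 0.19], [0.17, 0.0, 0.21]] 
rot [[0.0, 0.0, 0.0], [0.0, 0.0, 0.0], [0.0, 0.0, 0.0], [0.0, 0.0, 0.0], [0.0, 0.0, 0.0], [0.0, 0.0, 0.0], [0.0, 0.0, 0.0], [0.0, 0.0, 0.0], [0.0, 0.0, 0.0], [0.0, 0.0, 0.0], [0.0, 0.0, 0.0]]
max 0.32 0.03 end [0.57942087 0.15112673 0.28433186]
```

View pics/v2.png

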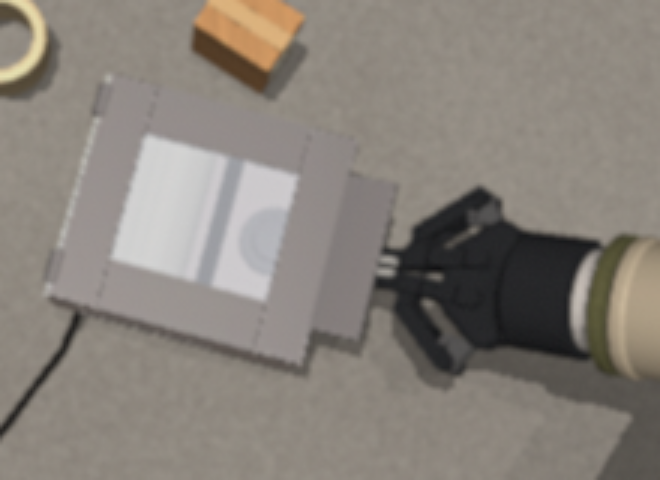

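The fingertips are under the lip: they disappear at (380,265) in the crop, with no contact force. The button shows through the window at (265,240). Starting the lift.

Emit:
apply_moves(travel=[[0.1, 0.0, -0.1], [0.11, 0.0, -0.1], [0.11, -0.01, -0.09], [0.11, 0.0, -0.08], [0.11, 0.0, -0.07], [0.23, 0.0, -0.14], [0.25, 0.0, -0.12]], rot=[[0, 0, 0], [0, 0, 0], [0, 0, 0], [0, 0, 0], [0, 0, 0], [0, 0, 0], [0, 0, 0]])

```text
t: 7.25
ee_pos: [0.533, -0.0372, 0.1471]
tcp_rot: [-0.259, 0.715, 0.558, 0.333]
ft_force: [1.4, -0.6, 0.2]
gripper_width: -0.0001
```

Run:
```python
from h import *
im,W=shot("top","top3"); s=ctrl.sense();print(s["ee_pos"],s["ft_force"],s["ft_torque"])
for f in np.linspace(0.02,.2,10):  # profile along hood, 40mm aside
    u,v=px("top",P(f*1000*.98,.12,-.045)); w=W[int(round(v)),int(round(u))]; d=H-w; print(round(d@A,3),round(w[2],3))
```

```text
[ 0.53383908 -0.0372532   0.1490764 ] [ 1.09743525 -0.07818261  0.95588451] [-0.45270954  0.13462582  0.04040899]
0.018 0.109
0.04 0.114
0.059 0.118
0.078 0.127
0.099 0.133
0.117 0.135
0.136 0.141
0.155 0.149
0.173 0.153
0.19 0.164
```

The hood is up about 0.3 rad and the forces are tiny. I'll continue along the arc.

Emit:
apply_moves(travel=[[0.25, 0.0, -0.1], [0.26, 0.0, -0.08], [0.26, 0.0, -0.07], [0.26, 0.0, -0.04], [0.27, 0.0, -0.03], [0.27, 0.0, -0.01], [0.27, 0.0, 0.01], [0.27, 0.0, 0.03], [0.27, 0.0, 0.05]], rot=[[0, 0, 0], [0, 0, 0], [0, 0, 0], [0, 0, 0], [0, 0, 0], [0, 0, 0], [0, 0, 0], [0, 0, 0], [0, 0, 0]])

```text
t: 8.43
ee_pos: [0.5494, 0.0288, 0.2455]
tcp_rot: [-0.259, 0.715, 0.558, 0.333]
ft_force: [-0.7, -1.3, 0.3]
gripper_width: -0.0001
```

Run:
```python
from h import *
im,W=shot("top","top4");shot("side","side4"); s=ctrl.sense();print(s["ee_pos"],s["q"],s["ft_force"]); p=s["ee_pos"]; print((H-p)@A,p[2])
m=(W[:,:,2]>.12)&(W[:,:,2]<.35); d=(H-W); S=d@A; Y=-(d@E_); k=m&(abs(Y)<.08)&(abs(Y)>.045)&(S<.2)&(S>-.05)
i=np.argsort(S[k])[::40]; print(np.round(np.c_[S[k][i],W[k][i][:,2]],3).tolist())
a=cv2.imread("pics/side4.png")[60:360,180:500];b=cv2.imread("pics/top4.png")[60:360,180:500];cv2.imwrite("pics/v4.png",cv2.resize(np.hstack([a,b]),None,fx=1.25,fy=1.25))
b=.87;n=np.cos(b)*A+np.sin(b)*Z
def tcp(th,r=.192,z0=.101): return H+z0*Z+r*(-np.cos(th)*A+np.sin(th)*Z)-.011*n
plan([(tcp(t),tool(b),1) for t in np.arange(1.0,1.7,.06)])
```

```text
[0.54969388 0.02911233 0.24610172] [-0.55980001  0.05086089  1.78710726  0.81629681  1.6278992  -0.40815845] [-0.30276043 -0.55706204  0.69737442]
0.12341374226314404 0.24610172183563944
[[0.008, 0.121], [0.013, 0.121], [0.015, 0.126], [0.018, 0.128], [0.021, 0.133], [0.023, 0.134], [0.026, 0.137], [0.028, 0.14], [0.031, 0.145], [0.033, 0.15], [0.035, 0.151], [0.038, 0.153], [0.04, 0.156], [0.042, 0.16], [0.045, 0.16], [0.047, 0.164], [0.05, 0.169], [0.052, 0.17], [0.054, 0.17], [0.056, 0.175], [0.058, 0.178], [0.06, 0.18], [0.063, 0.183], [0.065, 0.183], [0.067, 0.188], [0.069, 0.192], [0.071, 0.192], [0.073, 0.197], [0.075, 0.198], [0.077, 0.2], [0.079, 0.2], [0.081, 0.207], [0.083, 0.208], [0.085, 0.209], [0.087, 0.213], [0.089, 0.214], [0.091, 0.216], [0.093, 0.218], [0.095, 0.222], [0.096, 0.222], [0.098, 0.225], [0.1, 0.226], [0.102, 0.228], [0.104, 0.233], [0.105, 0.236], [0.107, 0.237], [0.109, 0.24], [0.111, 0.242], [0.113, 0.248], [0.116, 0.255], [0.121, 0.269], [0.171, 0.299], [0.178, 0.305], [0.181, 0.309], [0.184, 0.313], [0.187, 0.31], [0.191, 0.312], [0.194, 0.309], [0.197, 0.313]]
travel [[0.29, -0.02, 0.09], [0.21, 0.0, 0.07], [0.22, 0.0, 0.09], [0.2, 0.0, 0.1], [0.21, 0.0, 0.11], [0.19, 0.0, 0.13], [0.19, 0.0, 0.13], [0.17, 0.0, 0.15], [0.17, 0.0, 0.16], [0.16, 0.0, 0.16], [0.15, 0.0, 0.18], [0.14, 0.0, 0.18]] 
rot [[-0.01, -0.01, 0.05], [0.0, 0.0, 0.0], [0.0, 0.0, 0.0], [0.0, 0.0, 0.0], [0.0, 0.0, 0.0], [0.0, 0.0, 0.0], [0.0, 0.0, 0.0], [0.0, 0.0, 0.0], [0.0, 0.0, 0.0], [0.0, 0.0, 0.0], [0.0, 0.0, 0.0], [0.0, 0.0, 0.0]]
max 0.29 0.05 end [0.58138303 0.15869173 0.28398716]
```

View pics/v4.png

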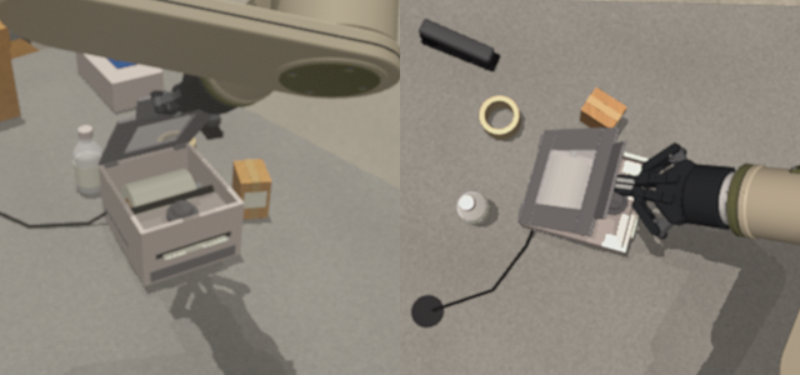

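The hood is at about 0.93 rad, with the finger at the lip, and the button can be seen inside at crop (183,210). I'll push on past the balance point.

Emit:
apply_moves(travel=[[0.29, -0.02, 0.09], [0.21, 0.0, 0.07], [0.22, 0.0, 0.09], [0.2, 0.0, 0.1], [0.21, 0.0, 0.11], [0.19, 0.0, 0.13], [0.19, 0.0, 0.13], [0.17, 0.0, 0.15], [0.17, 0.0, 0.16], [0.16, 0.0, 0.16], [0.15, 0.0, 0.18], [0.14, 0.0, 0.18]], rot=[[0, 0, 0], [0, 0, 0], [0, 0, 0], [0, 0, 0], [0, 0, 0], [0, 0, 0], [0, 0, 0], [0, 0, 0], [0, 0, 0], [0, 0, 0], [0, 0, 0], [0, 0, 0]])

```text
t: 10.02
ee_pos: [0.5809, 0.1585, 0.2827]
tcp_rot: [-0.259, 0.715, 0.558, 0.333]
ft_force: [-0.1, -0.7, -0.3]
gripper_width: -0.0
```

Run:
```python
from h import *
im,W=shot("top","top5");shot("side","side5"); s=ctrl.sense();print(s["ee_pos"],s["q"],s["ft_force"]); p=s["ee_pos"]; print((H-p)@A,p[2])
a=cv2.imread("pics/side5.png")[60:360,180:500];b=cv2.imread("pics/top5.png")[60:360,180:500];cv2.imwrite("pics/v5.png",cv2.resize(np.hstack([a,b]),None,fx=1.25,fy=1.25))
```

```text
[0.58058643 0.15893321 0.28267395] [-0.31212423 -0.02158869  1.79061617  0.87141677  1.49417362 -0.19542031] [-1.40951296 -0.53584293  0.54269148]
-0.01001903175694904 0.28267395282205693
```

View pics/v5.png

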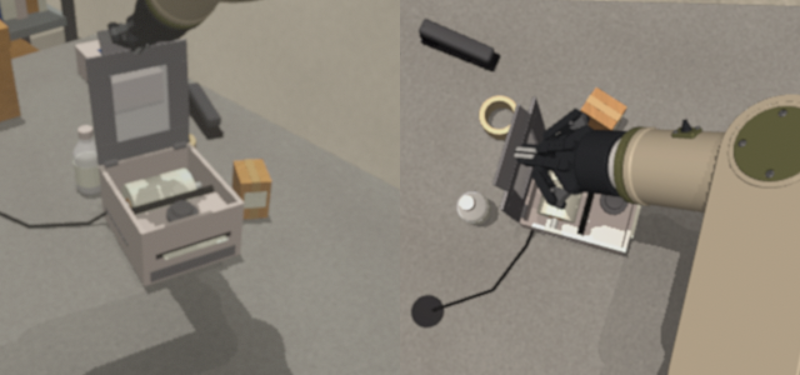

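The hood is past upright. I'll nudge it a little further, then wait for it to settle.

Emit:
apply_moves(travel=[[0.12, 0, 0.16], [0.12, 0, 0.17], [0, 0, 0], [0, 0, 0], [0, 0, 0]], rot=[[0, 0, 0], [0, 0, 0], [0, 0, 0], [0, 0, 0], [0, 0, 0]])

```text
t: 10.75
ee_pos: [0.5857, 0.1772, 0.2814]
tcp_rot: [-0.259, 0.715, 0.558, 0.333]
ft_force: [0.7, -0.8, 0.1]
gripper_width: 0.0001
```

Run:
```python
from h import *
s=ctrl.sense();print(s["ee_pos"],s["ft_force"]);p=s["ee_pos"]; b=.87
im,W=shot("top","top6"); z=W[:,:,2]; d=H-W; S=d@A; Y=-(d@E_)
k=(z>.09)&(z<.33)&(abs(Y)<.079)&(abs(Y)>.035)&(S<.0)&(S>-.12); i=np.argsort(S[k])[::25]; print(np.round(np.c_[S[k],z[k],Y[k]][i],3).tolist())
g=p-.08*(np.sin(b)*A-np.cos(b)*Z)  # back off along the tool axis
plan([(g,tool(b),5),(P(140,.30),tool(0),12)])
```

```text
[0.58574647 0.1771747  0.28137785] [ 0.70063994 -0.77583028  0.08517481]
[[-0.1, 0.12, 0.069], [-0.092, 0.29, 0.04], [-0.091, 0.289, 0.046], [-0.089, 0.294, -0.053], [-0.088, 0.288, -0.052], [-0.087, 0.288, -0.048], [-0.086, 0.286, 0.042], [-0.084, 0.286, -0.05], [-0.083, 0.119, 0.079], [-0.082, 0.281, -0.039], [-0.081, 0.281, -0.047], [-0.08, 0.279, 0.05], [-0.079, 0.279, -0.05], [-0.078, 0.115, 0.073], [-0.076, 0.275, 0.036], [-0.075, 0.274, -0.042], [-0.073, 0.274, 0.05], [-0.072, 0.273, -0.037], [-0.071, 0.263, 0.06], [-0.07, 0.263, 0.069], [-0.069, 0.268, -0.036], [-0.068, 0.266, 0.078], [-0.068, 0.26, 0.078], [-0.067, 0.263, 0.045], [-0.066, 0.267, -0.067], [-0.065, 0.258, 0.04], [-0.065, 0.26, 0.035], [-0.064, 0.258, 0.067], [-0.064, 0.255, 0.036], [-0.063, 0.261, 0.04], [-0.063, 0.259, -0.04], [-0.062, 0.254, -0.055], [-0.062, 0.255, 0.037], [-0.061, 0.253, -0.044], [-0.06, 0.249, 0.062], [-0.06, 0.247, 0.071], [-0.059, 0.248, 0.055], [-0.059, 0.245, 0.052], [-0.058, 0.248, -0.069], [-0.057, 0.237, 0.036], [-0.057, 0.24, 0.049], [-0.056, 0.242, -0.054], [-0.055, 0.242, -0.059
[... 1455 characters left out ...]
, -0.32], [0.0, 0.0, -0.32], [0.0, 0.0, -0.32], [0.0, 0.0, -0.32], [-0.16, 0.0, -0.1], [-0.16, 0.0, -0.09], [-0.17, 0.0, -0.08], [-0.18, 0.0, -0.07], [-0.18, 0.0, -0.05], [-0.18, 0.0, -0.04], [-0.19, 0.0, -0.02]] 
rot [[0.0, 0.0, 0.0], [0.0, 0.0, 0.01], [0.0, 0.0, 0.0], [-0.01, 0.0, 0.01], [0.0, 0.0, 0.0], [0.0, -0.91, 0.0], [0.0, -0.9, 0.0], [0.0, -0.91, 0.0], [0.0, -0.91, 0.0], [0.0, -0.9, 0.0], [0.0, -0.91, 0.0], [0.0, -0.91, 0.0]]
travel [[-0.19, 0.0, -0.02], [-0.18, 0.0, 0.01], [-0.19, 0.01, 0.01], [-0.19, 0.0, 0.03], [-0.18, 0.0, 0.04]] 
rot [[0.0, -0.9, 0.0], [0.0, -0.91, 0.0], [0.0, -0.91, 0.0], [0.0, -0.9, 0.0], [0.0, -0.91, 0.0]]
max 0.32 0.91 end [0.54487051 0.01327246 0.30005258]
```

The plate slope gives about 1.95 rad, so the hood is leaning fully open. Backing off and levelling above the button.

Emit:
apply_moves(travel=[[0.0, 0.0, -0.32], [0.0, 0.0, -0.32], [0.0, 0.0, -0.32], [0.0, 0.0, -0.32], [0.0, 0.0, -0.32], [-0.16, 0.0, -0.1], [-0.16, 0.0, -0.09], [-0.17, 0.0, -0.08], [-0.18, 0.0, -0.07], [-0.18, 0.0, -0.05], [-0.18, 0.0, -0.04], [-0.19, 0.0, -0.02]], rot=[[0, 0, 0], [0, 0, 0], [0, 0, 0], [0, 0, 0], [0, 0, 0], [0, -0.91, 0], [0, -0.9, 0], [0, -0.91, 0], [0, -0.91, 0], [0, -0.9, 0], [0, -0.91, 0], [0, -0.91, 0]])

```text
t: 12.3
ee_pos: [0.5554, 0.0563, 0.3141]
tcp_rot: [-0.11, 0.776, 0.605, 0.142]
ft_force: [0.1, 0.4, -0.6]
gripper_width: 0.0001
```

Emit:
apply_moves(travel=[[-0.19, 0.0, -0.02], [-0.18, 0.0, 0.01], [-0.19, 0.01, 0.01], [-0.19, 0.0, 0.03], [-0.18, 0.0, 0.04], [0, 0, 0]], rot=[[0, -0.9, 0], [0, -0.91, 0], [0, -0.91, 0], [0, -0.9, 0], [0, -0.91, 0], [0, 0, 0]])

```text
t: 13.05
ee_pos: [0.545, 0.0138, 0.3001]
tcp_rot: [-0.0, 0.788, 0.615, 0.0]
ft_force: [-0.0, 0.2, -0.2]
gripper_width: 0.0002
```

Run:
```python
from h import *
im,W=shot("top","top7");im2,W2=shot("side","side7"); s=ctrl.sense();print(s["ee_pos"],s["q"],s["ft_force"])
for n,V in(("top",np.load("pics/top5.npy")),("top7",W),("side5",np.load("pics/side5.npy")),("side7",W2)):
    z=V[:,:,2]; d=H-V; S=d@A; Y=-(d@E_); k=(z>.087)&(z<.105)&(abs(Y)<.07)&(S<.17)&(S>.1); q=V[k]
    if k.sum()>5: print(n,k.sum(),"mean",q.mean(0).round(4),"S",S[k].min(),S[k].max(),"Y",Y[k].min(),Y[k].max(), cv2.minEnclosingCircle(q[:,:2].astype(np.float32)))
a=cv2.imread("pics/side7.png")[60:360,180:500];b=cv2.imread("pics/top5.png")[60:360,180:500];b=cv2.imread("pics/top7.png")[60:360,180:500];cv2.imwrite("pics/v7.png",cv2.resize(np.hstack([a,b]),None,fx=1.25,fy=1.25))
```

```text
[0.54509667 0.01368121 0.30021948] [-7.00084255e-02 -3.76309457e-02  1.53694808e+00  1.58810574e-03
  1.64144083e+00  1.75923971e-01] [-0.30302928  0.36792284 -0.05141919]
top 129 mean [0.5407 0.0146 0.0924] S 0.12208387510765993 0.1549650564045587 Y -0.00607162929002585 0.01517711567748503 ((0.5447969436645508, 0.01476423628628254), 0.016654925420880318)
side5 183 mean [0.5451 0.0102 0.093 ] S 0.12405967348599892 0.16994333710065887 Y -0.023659554522509948 0.042568829983819285 ((0.531737744808197, 0.0008524092263542116), 0.03629598021507263)
side7 188 mean [0.545  0.01   0.0929] S 0.12362577537410804 0.16987316246074458 Y -0.01842333704933392 0.051625727140306145 ((0.5254811644554138, 0.00505316536873579), 0.03872610628604889)
```

View pics/v7.png

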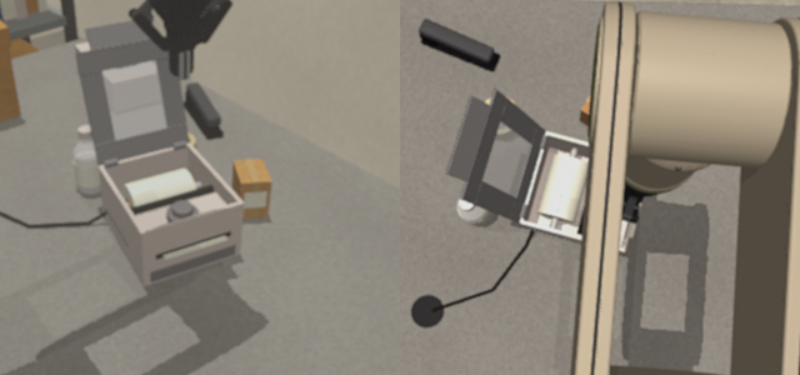

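The hood stays open with the fingers off it. The button shows in the side view at crop (183,208). I'll refine its centre from both views and plan the press.

Run:
```python
from h import *
for n in("side5","side7","top4","top5"):
    V=np.load(f"pics/{n}.npy"); z=V[:,:,2]; d=H-V; S=d@A; Y=-(d@E_); k=((z>.088)&(z<.099)&(abs(Y)<.06)&(S<.162)&(S>.11)).astype(np.uint8)
    m,l,st,c=cv2.connectedComponentsWithStats(k)
    if m<2: continue
    i=1+st[1:,4].argmax(); q=V[l==i]; print(n,len(q),q.mean(0).round(4),S[l==i].min().round(3),S[l==i].max().round(3),Y[l==i].min().round(3),Y[l==i].max().round(3),cv2.minEnclosingCircle(q[:,:2].astype(np.float32)))
B=np.array([.5450,.0145,0]); D=tool(0)
plan([(B+.115*Z,D,10)])
```

```text
side5 177 [0.5456 0.0106 0.093 ] 0.124 0.156 -0.017 0.014 ((0.5474196672439575, 0.012907546944916248), 0.016575202345848083)
side7 172 [0.5458 0.0109 0.0931] 0.124 0.156 -0.018 0.013 ((0.5467839241027832, 0.01258105505257845), 0.016748661175370216)
top4 117 [0.542  0.0103 0.0929] 0.134 0.155 -0.012 0.015 ((0.5430197715759277, 0.012307939119637012), 0.014524014666676521)
top5 127 [0.5407 0.0145 0.0925] 0.125 0.155 -0.006 0.015 ((0.5436881184577942, 0.013760210946202278), 0.015546023845672607)
travel [[0.0, 0.0, 0.37], [0.0, 0.0, 0.37], [0.0, 0.0, 0.37], [0.0, 0.0, 0.37], [0.01, 0.0, 0.37], [0.0, 0.0, 0.37], [0.0, -0.01, 0.37], [0.0, 0.0, 0.37], [0.0, 0.0, 0.37], [0.0, 0.0, 0.37]] 
rot [[0.0, 0.0, 0.0], [0.0, 0.0, 0.0], [0.0, -0.01, 0.01], [0.0, 0.0, 0.0], [0.0, 0.0, 0.0], [0.0, 0.0, 0.0], [0.0, 0.0, 0.01], [0.01, -0.01, 0.0], [0.0, 0.0, 0.0], [0.0, 0.0, 0.0]]
max 0.37 0.01 end [0.54484719 0.01444777 0.11521981]
```

Emit:
apply_moves(travel=[[0, 0, 0.37], [0, 0, 0.37], [0, 0, 0.37], [0, 0, 0.37], [0, 0, 0.37], [0, 0, 0.37], [0, 0, 0.37], [0, 0, 0.37], [0, 0, 0.37], [0, 0, 0.37], [0, 0, 0.3], [0, 0, 0]], rot=[[0, 0, 0], [0, 0, 0], [0, 0, 0], [0, 0, 0], [0, 0, 0], [0, 0, 0], [0, 0, 0], [0, 0, 0], [0, 0, 0], [0, 0, 0], [0, 0, 0], [0, 0, 0]])

```text
t: 14.65
ee_pos: [0.5441, 0.0135, 0.0983]
tcp_rot: [-0.001, 0.788, 0.615, -0.001]
ft_force: [0.1, -0.5, -0.1]
gripper_width: 0.0003
```

Emit:
apply_moves(travel=[[0, 0, 0.06], [0, 0, 0.06], [0, 0, 0.04], [0, 0, 0.04], [0, 0, 0]], rot=[[0, 0, 0], [0, 0, 0], [0, 0, 0], [0, 0, 0], [0, 0, 0]])

```text
t: 15.28
ee_pos: [0.5458, 0.0134, 0.0905]
tcp_rot: [0.001, 0.788, 0.615, 0.001]
ft_force: [0.9, -0.2, 2.9]
gripper_width: 0.0003
```

The spring is pushing back with 2.9 N. Pressing on to the stop.

Emit:
apply_moves(travel=[[0, 0, 0.03], [0, 0, 0.03], [0, 0, 0]], rot=[[0, 0, 0], [0, 0, 0], [0, 0, 0]])

```text
t: 15.65
ee_pos: [0.5458, 0.0134, 0.088]
tcp_rot: [0.001, 0.788, 0.615, 0.001]
ft_force: [-0.6, 0.4, 9.5]
gripper_width: -0.0
```

Emit:
apply_moves(travel=[[0, 0, 0.02], [0, 0, 0.02], [0, 0, 0]], rot=[[0, 0, 0], [0, 0, 0], [0, 0, 0]])

```text
t: 16.02
ee_pos: [0.546, 0.0134, 0.0877]
tcp_rot: [0.001, 0.788, 0.615, 0.001]
ft_force: [-9.0, 0.4, 23.6]
gripper_width: -0.0001
```

It's at the stop: z stalled at 0.0877 and the force rose well past the 5 N spring. Releasing and retreating.

Emit:
apply_moves(travel=[[0, 0, -0.1], [0, 0, -0.1], [0, 0, -0.2], [0, 0, -0.4], [0, 0, -0.4], [0, 0, -0.4], [0, 0, -0.4], [0, 0, -0.5], [0, 0, -0.5], [0, 0, -0.5], [0, 0, -0.5], [0, 0, -0.3]], rot=[[0, 0, 0], [0, 0, 0], [0, 0, 0], [0, 0, 0], [0, 0, 0], [0, 0, 0], [0, 0, 0], [0, 0, 0], [0, 0, 0], [0, 0, 0], [0, 0, 0], [0, 0, 0]])

```text
t: 17.52
ee_pos: [0.5455, 0.0135, 0.3022]
tcp_rot: [0.001, 0.788, 0.615, 0.001]
ft_force: [0.5, -0.2, 0.2]
gripper_width: -0.0002
```

Emit:
apply_moves(travel=[[-0.5, 0, 0], [-0.8, 0, 0], [-0.8, 0, 0], [-0.8, 0, 0], [-0.8, 0, 0], [-0.8, 0, 0], [-0.5, 0, 0], [0, 0, 0]], rot=[[0, 0, 0], [0, 0, 0], [0, 0, 0], [0, 0, 0], [0, 0, 0], [0, 0, 0], [0, 0, 0], [0, 0, 0]])

```text
t: 18.52
ee_pos: [0.4835, -0.2304, 0.2998]
tcp_rot: [-0.0, 0.789, 0.614, -0.0]
ft_force: [0.5, 0.2, -0.1]
gripper_width: 0.0003
```

Run:
```python
from h import *
W=shot("top","top8")[1];W2=shot("side","side8")[1]; s=ctrl.sense();print(s["t"],s["ee_pos"],s["ft_force"],np.abs(s["joint_velocities"]).max())
for n,V in(("top",W),("side",W2)):
    z=V[:,:,2]; d=H-V; S=d@A; Y=-(d@E_)
    k=(np.hypot(V[:,:,0]-.5455,V[:,:,1]-.0135)<.012); print(n,"button z",k.sum(),np.nanmedian(z[k]) if k.any() else None)
    k=(z>.14)&(z<.25)&(abs(Y)<.07)&(S<0)&(S>-.09)
    if k.sum()>20: f=np.polyfit(z[k],S[k],1); print("hood angle",np.pi/2-np.arctan(f[0]))
for nm,V in(("0",np.load("pics/top0.npy")),("8",W)):
  for c,h in(((.707,.031),(.06,.085)),((.698,.215),(.035,.055)),((.532,.252),(.1,.13))):
    k=(np.hypot(V[:,:,0]-c[0],V[:,:,1]-c[1])<.06)&(V[:,:,2]>h[0])&(V[:,:,2]<h[1]); print(nm,k.sum(),np.median(V[k],0).round(3) if k.any() else None)
a=cv2.imread("pics/side8.png")[60:360,180:500];b=cv2.imread("pics/top8.png")[60:360,180:500];cv2.imwrite("pics/v8.png",cv2.resize(np.hstack([a,b]),None,fx=1.25,fy=1.25))
```

```text
18.625 [ 0.48420061 -0.22866879  0.29992572] [-0.35274941  0.74843847  0.03280265] 0.0188310831570702
top button z 107 0.09281692309744738
hood angle 1.9493628254180706
side button z 81 0.0938317392563581
hood angle 1.947768462198805
0 714 [0.705 0.031 0.074]
0 438 [0.699 0.215 0.047]
0 127 [0.532 0.251 0.119]
8 713 [0.705 0.031 0.074]
8 24 [0.724 0.233 0.047]
8 75 [0.527 0.254 0.119]
```

View pics/v8.png

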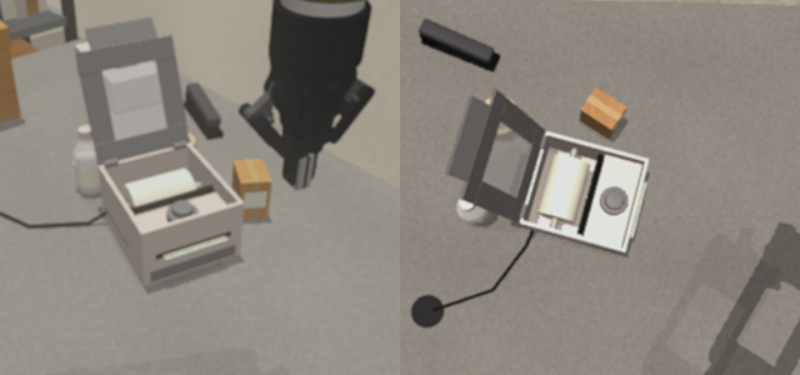

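The hood is open at 1.95 rad, the button is back up (z about 0.093), and the arm is clear. The carton hasn't moved. The tape and bottle are partly hidden behind the open hood but still standing in place. Handing in.

```bash
python3 -c "
from rig import ctrl; print(ctrl.hand_in())"
```

```text
the job is handed in; nothing more can be done
None
```

The hood is open and leaning on its own, the feed button was pressed fully down and came back up, and the job was handed in at about 18.6 s of the 48 s allowed.

- **Hood:** I put the shut fingertips under the lip and swung the hood up and over, with readings of about 1.5 N or less. Then I backed off. The last check put it at 1.95 rad in both camera views, with the robot touching nothing.
- **Button:** I pressed straight down until the height stalled at about 88 mm. The force then rose to 23.6 N upward (with 9 N sideways), past the roughly 5 N spring. After release its top measured 93–94 mm, so it is back up.
- **Carton, tape roll and bottle:** The carton measured exactly where it was at the start. In the top view the open hood partly hides the tape roll and bottle. Their depth readings covered only the visible parts and shifted (tape about 30 mm, bottle about 6 mm), so they do not confirm those positions. In the pictures both still appear to stand in place, and the arm did not go near them after opening the hood.

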